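# Tuck a rain-diverter flashing under the lapped shingles and hold it flat for nailing

### The job

Pick up the metal flashing strip, lay it on the bare lower part of the small shingled roof and slide its flat flange up under the overhanging row of shingles, centred across the roof and square to it, until its edge is fully home against the batten hidden beneath them, without prising the shingles up. Finish while still holding it: keep it gripped or pressed by the fingers and pushed down firmly, flat on the roof, ready for someone to nail it. Leave the glue, wood slices, nailer and tape measure where they are.

Things in the scene. Friction and masses are not known exactly. Their poses are not given: they have to be found in the camera images.
- flashing: Loose bare-aluminium L-shaped flashing (rain diverter), 0.13-0.24 kg; starts on the bench, flange flat, upstand upright. Origin: underside, below the middle of the upstand; z up, y along its 200 mm length. Upstand: boxed fold 8 mm thick (x -4 to +4), 55 mm high, full length. Flange: 2.5 mm thick, from the upstand to x = +85 mm; that far edge is the one to tuck.
- flashing_grip (a point): On the flashing: middle of the upstand's length and thickness, 40 mm above the underside; a good place for the TCP with the fingers closing along the flashing's x. Fingertips then stay above the shingles' tops.
- edge_left (a point): On the flashing: the +y end of the flange's far edge (x = +85, y = +100 mm), on the underside.
- edge_right (a point): On the flashing: the -y end of the flange's far edge (x = +85, y = -100 mm), on the underside.
- roof: Cedar-shingled roof panel of a hen-house nest box, 300 (x) by 340 mm (y), level, screwed fast to the bench. Origin: panel centre at bench height; z up; x points up the slope, roughly away from the robot (eave x = -150, ridge +150 mm). First row of shingles overhangs the deck from x = -20; a second, fixed row covers x = +50 to +150, its top 59 mm above the bench.
- deck: The roof's bare starter course on which the flashing is to lie; same origin and axes as the roof; level top 36 mm above the bench, open to the sky from roof x = -150 to -20 mm. Part of the fixed roof.
- roof_mouth (a point): On the deck surface below the middle of the shingles' lower edge (roof x = -20, y = 0, z = 36 mm): mouth of the slot. Shingle underside is 5 mm, shingle top 14 mm above the deck, both level.
- roof_home (a point): On the deck surface at the middle of the front face of the hidden 5 mm high batten, the rigid stop (roof x = +25, y = 0, z = 36 mm): where the middle of the flange's far edge must arrive. The flange is then 45 mm under the shingles and the flashing's origin at roof x = -60 mm, its y axis parallel to the roof's.
- shingle_left (a joint): Left (+y) shingle of the overhanging row, 105 mm wide, sprung about its nail line 55 mm up-slope of its lower edge. 0 = lying as nailed; grows as its lower edge is lifted (0.1 rad = 5.5 mm; first yields at about 2 N at the edge, then about 0.8 N more per mm). It cannot go lower than 0.
- shingle_mid (a joint): Middle shingle, 112 mm wide, otherwise as shingle_left.
- shingle_right (a joint): Right (-y) shingle, otherwise as shingle_left.
- glue: White glue bottle with orange band and red nozzle, 64 mm diameter, 190 mm high, standing on the bench; leave alone. Origin at the centre of its foot.
- slices: Stack of four bark-edged wood slices, 110 mm diameter, 72 mm high, on the bench; leave alone. Origin at the centre of its foot.
- nailer: Orange and black brad nailer lying on its side, about 260 by 190 by 70 mm on the bench; leave alone. Origin under its motor head, at bench height.
- tape: Yellow tape measure, 66 by 62 mm, 36 mm high, lying on the upper row of shingles of the roof; leave alone. Origin at the centre of its underside.
There are look-alikes about, which are no part of the job. What is shaped like the flashing but yellow is not meant.

How it is judged:
On the way, in this order (a step that is already met when the one before it is completed fails the run):
1. the flashing is lifted clear of the bench in the fingers (height (world z) of flashing above 0.045 m and contact force between the fingers and flashing above 1 N), for 0.2 s.
2. both ends of the flange's edge have entered under the shingles, at least 15 mm in, with the flange low on the roof (x of each of edge_left, edge_right in the frame of roof above -0.005 m and z of each of edge_left, edge_right in the frame of roof below 0.0405 m), for 0.05 s.
At the end, for the whole second after the job is handed in: Flange edge ends within 8 mm of the batten; flashing within 20 mm of the roof's centre line and flat on the deck (3.5 mm); shingles lifted under 3 mm; bystanders moved under 20 mm; fingers on the flashing (over 2 N), pressing it on the deck with over 4.5 N, at rest (x of each of edge_left, edge_right in the frame of roof above 0.017 m and z of edge_left in the frame of roof between 0.033 and 0.0395 m and z of edge_right in the frame of roof between 0.033 and 0.0395 m and z of flashing in the frame of roof between 0.033 and 0.0395 m and y of flashing in the frame of roof between -0.02 and 0.02 m and value of joint each of shingle_left, shingle_mid, shingle_right below 0.055 rad and contact force between flashing and deck above 4.5 N and contact force between the fingers and flashing above 2 N and linear speed of flashing below 0.02 m/s and distance of each of glue, slices, nailer, tape from where it was at the start of the episode below 0.02 m); the arm keeps its last pose, push and grip.
It fails at once if a shingle's lower edge is prised up by more than about 5 mm (value of joint any of shingle_left, shingle_mid, shingle_right above 0.095 rad).
It fails at once if a bystander is moved by more than 20 mm (distance of any of glue, slices, nailer, tape from where it was at the start of the episode above 0.02 m).
It also fails if it takes over 45 s, if anything falls off the work surface, if the arm or the gripper's body presses on something with over 40 N, if the wrist force passes 120 N, or if a joint passes its speed limit or range.

### The arm

A 6-joint arm with a two-finger parallel gripper is mounted at the origin on the work surface. World frame = base frame: x ahead of the robot, y to its left, z up, the work surface at z = 0. Lengths are in m, angles in rad, forces in N, time in s.
With the tool pointing down it reaches from about 0.4 to 0.825 m from the base axis. Payload 7 kg.
Tool frame: the origin (TCP) lies between the finger pads, 19 mm behind the fingertips; this is the grasp point; z points along the fingers, y is the line along which they close (so a half turn about z gives the same grasp; the last joint's range is limited). The gripper opens to 88 mm and grips with 3 to 60 N. Pads are 19 mm wide; open, the fingers measure 130 mm over their backs; the gripper's body (78 mm by 193 mm) begins 47 mm behind the grasp point.
Start: joints at [1.458, 0.359, 0.012, 0, -1.224, -0.288], TCP at [0.263, 0.621, 0.245] pointing down, gripper open.
Joint ranges: [-3.07, 3.07], [-1.43, 2.12], [-1.02, 1.25], [-3.03, 1.67], [-3.05, -0], [-3.03, 3.03]. Speed limits (rad/s): [2.39, 2.39, 3.01, 3.14, 3.14, 3.14].

### API

Orientations are given as [roll, pitch, yaw] about the fixed x, y, z axes, in that order (R = Rz(yaw) Ry(pitch) Rx(roll)).
In Python, from workcell import get_obs, get_image, job_done, recognise, outline_of gives the robot as it stands. The module is installed in compiled form; this text tells all that it offers.
- The arm moves only by the tool drive_tool, never from a script. Its argument "moves" is one flat list of numbers, 7 for each row, row after row: the shift along the world's x, y, z in mm, then the turn, a rotation vector about the world's x, y, z in rad, then the finger opening in mm, from 0 to 87.6. A call has exactly 5 rows; each row shifts and turns the commanded pose from where the row before left it; what a row does not reach is not made up. A row lasts 1/10 s, in which the tool goes at most 50 mm and 8.59 degrees, less where a joint would pass 70% of its speed; a pose out of reach is approached as far as the arm can. A call is refused whole if a number of a shift passes 50 or a number of a turn 0.15, either way. A call with a gripper value outside its range is refused whole. The fingers move at their own pace and stop on an object; the grip force is fixed at half the most. Time passes only in rows, so rows that do not move let the fingers close, or fill a call up. It gives the time, the measured TCP pose, the force, the opening and the grip force at its end, in the units of the state.
- get_obs(): the state, without advancing time (a new reading comes with each control period).
- get_image(name): name is "side" or "top"; returns a dict with "image" (384x512x3 uint8, red, green, blue), "camera_matrix" (3x3 intrinsics, pixels), "world_from_camera" (4x4, takes a point from camera to world coordinates). Camera axes: x right, y up, looking along -z (the intrinsics and any distortion apply to the point x, -y, -z); pixel columns grow to the right and rows downward; lengths in m; the calibration is good to about 2 mm. A picture is of the moment at which its call begins. There is no depth.
- job_done(): hands the job in; it is judged then, once.
Trained networks look in the newest picture that a camera, given by its name, has taken for a name from the list of things; names that differ only in an ending like _2 or _b are one class to them, and where a whole thing is asked for, a point or a joint stands for the part that bears it (a point fixed in the world has none). Each returns a list of dicts, best first, with "confidence" (0 to 1); they miss things now and then, are a little off and sometimes report something else, mostly with a low value. They report only what shows in the picture. A call takes as long as a camera call. They do not tell look-alikes from the thing itself.
- recognise(camera, target): "position" ([x, y, z] in m, in world coordinates, good to about 4 mm: the middle of the surface that is visible of it).
- outline_of(camera, target): "mask" (384x512 bool, what is visible of it).
The state is a dict: "clock": time; "joints": joint angles; "joint_vel": joint speeds; "tau": joint torques, N m; "eef_pos": TCP position; "tool_rot": TCP orientation; "force": force on the tool from outside, world axes, zero at the start; "wrist_torque": the same for the moment, N m; "width": finger opening in m; "grasp_force": force on a finger pad.
Only numpy, scipy, OpenCV 4.12 (cv2) and the standard library are available. Lean on these libraries where they do the work, as an engineer would, in place of code of your own. Each camera call takes 0.05 s, during which the arm holds its last target. There are 200 camera calls.

## Working session

There is one attempt and no reset: what is moved stays moved. The work goes in short steps, Python scripts to look and compute and a tool call to move; the robot and the scene stay as the last step left them, time stands still between calls to the robot, and variables do not carry over. Pictures are saved under pics/ and viewed, at most 10 in all, crops included, and the job is handed in when it is done.

Besides the shell and the picture viewer there is one more tool, called after "Call:" as name(argument=value, ...) on one line, values as JSON. drive_tool: Moves the arm, as the interface text tells. Its arguments: {"type":"object","properties":{"moves":{"type":"array"}},"required":["moves"]}

```bash
mkdir -p pics
cat > h.py <<'E'
import numpy as np,cv2
from workcell import *
def cam(n):
    d=get_image(n); return d['image'],np.array(d['camera_matrix']),np.array(d['world_from_camera'])
def proj(P,K,T):
    c=(np.linalg.inv(T)@np.append(P,1))[:3]; p=np.array([c[0],-c[1],-c[2]]); q=K@p; return q[:2]/q[2]
def back(u,v,z,K,T):
    r=np.linalg.inv(K)@np.array([u,v,1.]); d=T[:3,:3]@np.array([r[0],-r[1],-r[2]]); o=T[:3,3]; return o+d*(z-o[2])/d[2]
E
python3 - <<'E'
from h import *
for n in('top','side'):
    im,K,T=cam(n); cv2.imwrite(f'pics/{n}.png',im[:,:,::-1]); np.savez(n,im=im,K=K,T=T); print(n,K.round(1).tolist(),T.round(3).tolist())
    for t in('flashing','roof','glue','slices','nailer','tape'):
        print(n,t,[(np.round(r['position'],3).tolist(),round(r['confidence'],2)) for r in recognise(n,t)], [proj(np.array(r['position']),K,T).round().tolist() for r in recognise(n,t)])
o=get_obs();print(o['eef_pos'],o['tool_rot'],o['clock'],o['force'])
a=np.hstack([np.load('top.npz')['im']]);
E
```

```text
top [[453.4, 0.0, 260.7], [0.0, 453.4, 190.7], [0.0, 0.0, 1.0]] [[0.019, 0.994, -0.11, 0.389], [-1.0, 0.02, 0.007, -0.004], [0.009, 0.11, 0.994, 1.837], [0.0, 0.0, 0.0, 1.0]]
top flashing [([0.614, 0.2, 0.005], 0.87), ([0.382, 0.246, 0.006], 0.66), ([0.803, 0.125, 0.002], 0.6), ([0.358, 0.582, 0.049], 0.37)] [[208.0, 184.0], [194.0, 242.0], [227.0, 139.0], [106.0, 246.0]]
top roof [([0.543, -0.255, 0.036], 0.61)] [[320.0, 203.0]]
top glue [([0.408, -0.544, 0.123], 0.72), ([0.546, -0.256, 0.035], 0.41)] [[400.0, 239.0], [321.0, 203.0]]
top slices [([0.523, -0.548, 0.073], 0.77), ([0.613, 0.201, 0.003], 0.53)] [[397.0, 209.0], [207.0, 185.0]]
top nailer [([0.356, 0.581, 0.048], 0.59)] [[107.0, 246.0]]
top tape [([0.625, -0.185, 0.093], 0.7)] [[305.0, 181.0]]
side [[439.8, 0.0, 245.9], [0.0, 439.8, 183.3], [0.0, 0.0, 1.0]] [[0.87, 0.269, -0.414, -0.065], [-0.494, 0.453, -0.742, -1.184], [-0.012, 0.85, 0.527, 0.91], [0.0, 0.0, 0.0, 1.0]]
side flashing [([0.389, 0.261, 0.006], 0.72), ([0.794, 0.154, 0.002], 0.71), ([0.575, 0.177, -0.0], 0.56)] [[168.0, 181.0], [269.0, 167.0], [220.0, 179.0]]
side roof [([0.531, -0.304, 0.036], 0.74)] [[277.0, 242.0]]
side glue [([0.392, -0.58, 0.098], 0.87)] [[291.0, 304.0]]
side slices [([0.502, -0.573, 0.07], 0.67)] [[324.0, 294.0]]
side nailer [] []
side tape [([0.614, -0.203, 0.084], 0.59), ([0.577, 0.18, -0.003], 0.54)] [[281.0, 206.0], [220.0, 179.0]]
[0.263365   0.62146329 0.24538273] [-3.14158632e+00  7.65770919e-06 -4.00798471e-01] 1.3 [ 0.09615257 -0.11439543  0.01844433]
```

View pics/top.png

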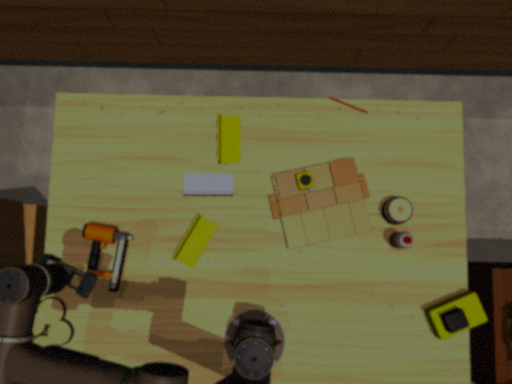

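View pics/side.png

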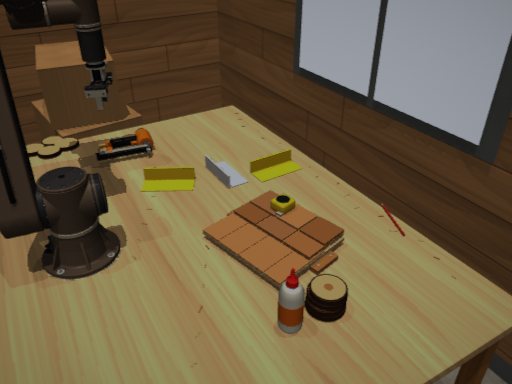

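Candidates shaped like the flashing in the top view: yellow (230,139), silver-grey (208,184), yellow (195,241). The grey one is bare aluminium, so it is the one meant. The side view shows its upstand on the robot side (206–232, 157–185) and its flange facing away. I'll confirm this in an enlarged crop.

Run:
```python
from h import *
a=np.load('top.npz')['im'][145:255,170:380]; b=np.load('side.npz')['im'][145:285,190:350]
A=cv2.resize(a,None,fx=3.8,fy=3.8,interpolation=cv2.INTER_CUBIC)[:, :798]
cv2.imwrite('pics/crop1.png',np.clip(A[:,:,::-1]*1.3,0,255).astype(np.uint8))
B=cv2.resize(b,None,fx=4.2,fy=4.2,interpolation=cv2.INTER_CUBIC)
cv2.imwrite('pics/crop2.png',np.clip(B[:,:,::-1]*1.2,0,255).astype(np.uint8))
for n in('top','side'):
  for t in('flashing','roof'):
    for i,r in enumerate(outline_of(n,t)):
      m=r['mask']; ys,xs=np.nonzero(m); print(n,t,i,m.sum(),xs.mean().round(1),ys.mean().round(1),round(r['confidence'],2)); np.save(f'm_{n}_{t}_{i}',m)
```

```text
top flashing 0 1032 228.3 138.5 0.81
top flashing 1 1171 194.5 241.2 0.8
top flashing 2 1096 207.9 184.4 0.56
top flashing 3 483 292.5 204.3 0.32
top roof 0 6490 320.9 203.0 0.92
side flashing 0 1184 168.2 178.8 0.88
side flashing 1 639 224.0 172.7 0.81
side flashing 2 1021 272.9 165.7 0.64
side flashing 3 7308 276.6 238.9 0.52
side roof 0 7359 276.1 239.0 0.66
```

View pics/crop1.png

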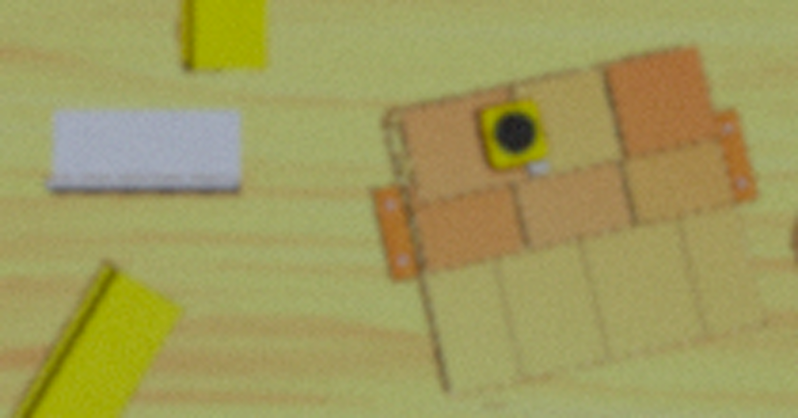

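View pics/crop2.png

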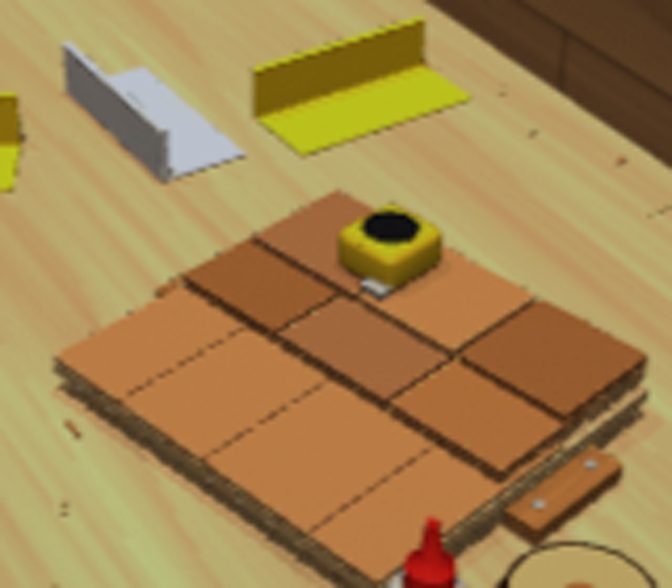

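The crop confirms it: the grey part at top (208,184) is the bare-aluminium flashing, with its upstand on the robot side. The roof is turned about 12° and its shingle lip runs from crop (413,272) to (735,205). I'll fit both poses from the corners in the two views.

```bash
cat > fit.py <<'E'
from h import *
from scipy.optimize import least_squares
C={n:np.load(n+'.npz') for n in('top','side')}
S={'top':(3.8,170,145),'side':(4.2,190,145)}
def fit(pts,x0,off=False):
    def f(p):
        c,s=np.cos(p[2]),np.sin(p[2]); r=[]
        for n,u,v,x,y,z in pts:
            k,ou,ov=S[n]; m=np.array([(u+.5)/k-.5+ou,(v+.5)/k-.5+ov])
            r.append(proj([p[0]+c*x-s*y,p[1]+s*x+c*y,z],C[n]['K'],C[n]['T'])-m)
        return np.ravel(r)
    q=least_squares(f,x0,loss='soft_l1'); return q.x,f(q.x).reshape(-1,2).round(1)
E
python3 - <<'E'
from fit import *
h=.17;w=.164
R=[('top',447,391,-.15,h,.036),('top',764,323,-.15,-h,.036),('top',413,272,-.02,w,.05),('top',735,205,-.02,-w,.05),('top',408,203,.05,w,.059),('top',725,138,.05,-w,.059),('top',692,45,.15,-w,.059),('top',402,108,.15,w,.059),
('side',57,365,-.15,h,.036),('side',185,282,-.02,w,.05),('side',500,470,-.02,-w,.05),('side',252,238,.05,w,.059),('side',567,413,.05,-w,.059),('side',340,192,.15,w,.059),('side',647,358,.15,-w,.059)]
F=[('top',55,110,.085,.1,.002),('top',241,110,.085,-.1,.002),('top',48,190,-.004,.1,.055),('top',240,190,-.004,-.1,.055),
('side',245,155,.085,-.1,.002),('side',165,180,-.004,-.1,0),('side',165,135,-.004,-.1,.055),('side',65,45,-.004,.1,.055)]
for nm,P,x0 in(('roof',R,(.55,-.25,.2)),('fl',F,(.6,.2,0))):
    for sel in('top','side',''):
        p,r=fit([q for q in P if sel in q[0]],x0); print(nm,sel,p.round(4)); 
    print(r.tolist())
E
```

```text
roof top [ 0.5475 -0.2562  0.2287]
roof side [ 0.5465 -0.261   0.243 ]
roof  [ 0.5477 -0.2578  0.2312]
[[0.3, 0.7], [0.5, 0.4], [3.8, -0.8], [-0.2, -0.5], [1.4, -0.1], [-1.2, -0.3], [1.7, -0.1], [-2.4, 0.3], [-0.3, -2.5], [0.4, -1.7], [0.1, 0.7], [-0.5, -1.4], [-0.5, 1.1], [-1.1, -1.3], [0.7, -0.0]]
fl top [0.572  0.1942 0.0256]
fl side [0.5761 0.1977 0.0254]
fl  [0.5733 0.1945 0.029 ]
[[0.1, 0.2], [0.2, -0.2], [-0.4, -0.5], [-0.2, -0.9], [0.5, 0.5], [-0.1, 1.5], [-0.6, -0.1], [-0.6, 0.2]]
```

Call:
drive_tool(moves=[21,-28.5,-5,0,0,-0.076,87,21,-28.5,-5,0,0,-0.076,87,21,-28.5,-5,0,0,-0.076,87,21,-28.5,-5,0,0,-0.076,87,21,-28.5,-5,0,0,-0.076,87])

```text
clock: 2.0
eef_pos: [0.369, 0.4779, 0.2204]
tool_rot: [-3.141, 0.0, -0.784]
force: [0.7, -0.7, 0.6]
width: 0.087
grasp_force: 0.0
```

Call:
drive_tool(moves=[21,-28.5,-5,0,0,-0.076,87,21,-28.5,-5,0,0,-0.076,87,21,-28.5,-5,0,0,-0.076,87,21,-28.5,-5,0,0,-0.076,87,21,-28.5,-5,0,0,-0.076,87])

```text
clock: 2.5
eef_pos: [0.4741, 0.3353, 0.1955]
tool_rot: [-3.141, 0.0, -1.164]
force: [-0.1, 1.0, 0.0]
width: 0.0869
grasp_force: 0.0
```

Call:
drive_tool(moves=[21,-28.5,-5,0,0,-0.076,87,21,-28.5,-5,0,0,-0.076,87,21,-28.5,-5,0,0,-0.076,87,21,-28.5,-5,0,0,-0.076,87,20,-28.5,-5,0,0,-0.076,87])

```text
clock: 3.0
eef_pos: [0.5782, 0.1928, 0.1703]
tool_rot: [-3.141, 0.0, -1.544]
force: [0.7, 1.1, 0.1]
width: 0.0869
grasp_force: 0.0
```

Call:
drive_tool(moves=[-4,2,-20,0,0,0,87,0,0,-35,0,0,0,87,0,0,-35,0,0,0,87,0,0,-25,0,0,0,87,0,0,-14,0,0,0,87])

```text
clock: 3.5
eef_pos: [0.5724, 0.1953, 0.0391]
tool_rot: [3.139, -0.002, -1.541]
force: [-1.3, 0.1, -0.6]
width: 0.087
grasp_force: 0.0
```

Call:
drive_tool(moves=[0,0,0,0,0,0,0,0,0,0,0,0,0,0,0,0,0,0,0,0,0,0,0,0,0,0,0,0,0,0,0,0,0,0,0])

```text
clock: 4.0
eef_pos: [0.5738, 0.1963, 0.0424]
tool_rot: [-3.14, 0.001, -1.541]
force: [0.5, 0.0, -0.0]
width: 0.0524
grasp_force: 0.0
```

Call:
drive_tool(moves=[0,0,0,0,0,0,0,0,0,0,0,0,0,0,0,0,0,0,0,0,0,0,0,0,0,0,0,0,0,0,0,0,0,0,0])

```text
clock: 4.5
eef_pos: [0.5733, 0.196, 0.0413]
tool_rot: [3.142, -0.0, -1.541]
force: [0.3, 0.2, 0.3]
width: 0.0129
grasp_force: 0.0
```

Call:
drive_tool(moves=[0,0,0,0,0,0,0,0,0,0,0,0,0,0,0,0,0,0,0,0,0,0,0,0,0,0,0,0,0,0,0,0,0,0,0])

```text
clock: 5.0
eef_pos: [0.5734, 0.196, 0.0413]
tool_rot: [3.142, 0.0, -1.541]
force: [0.3, 0.3, -1.8]
width: 0.0076
grasp_force: 30.0
```

Call:
drive_tool(moves=[0,0,10,0,0,0,0,0,0,25,0,0,0,0,0,0,35,0,0,0,0,0,0,35,0,0,0,0,0,0,15,0,0,0,0])

```text
clock: 5.5
eef_pos: [0.5746, 0.1966, 0.1657]
tool_rot: [-3.137, 0.002, -1.54]
force: [-0.1, 0.5, -2.2]
width: 0.0078
grasp_force: 30.0
```

Call:
drive_tool(moves=[-9,-30,0,0,0,0.013,0,-9,-30,0,0,0,0.013,0,-9,-30,0,0,0,0.013,0,-9,-30,0,0,0,0.013,0,-9,-30,0,0,0,0.013,0])

```text
clock: 6.0
eef_pos: [0.5275, 0.0448, 0.162]
tool_rot: [-3.141, 0.0, -1.475]
force: [-0.2, -0.2, -1.6]
width: 0.0077
grasp_force: 30.0
```

Call:
drive_tool(moves=[-9,-30,0,0,0,0.013,0,-9,-30,0,0,0,0.013,0,-9,-30,0,0,0,0.013,0,-9,-30,0,0,0,0.013,0,-9,-30,0,0,0,0.013,0])

```text
clock: 6.5
eef_pos: [0.4826, -0.1051, 0.1621]
tool_rot: [-3.141, 0.0, -1.41]
force: [1.3, -0.7, -1.7]
width: 0.0077
grasp_force: 30.0
```

Call:
drive_tool(moves=[-9,-30,0,0,0,0.013,0,-9,-30,0,0,0,0.013,0,-9,-30,0,0,0,0.013,0,-9,-30,0,0,0,0.013,0,-9,-30,0,0,0,0.013,0])

```text
clock: 7.0
eef_pos: [0.4376, -0.2551, 0.1621]
tool_rot: [-3.141, -0.0, -1.345]
force: [1.1, -0.1, -2.3]
width: 0.0077
grasp_force: 30.0
```

Call:
drive_tool(moves=[-6,-15,-10,0,0,0.004,0,-6,-14,-20,0,0,0,0,0,0,-20,0,0,0,0,0,0,-16,0,0,0,0,0,0,-6,0,0,0,0])

```text
clock: 7.5
eef_pos: [0.4252, -0.2829, 0.0883]
tool_rot: [3.14, 0.001, -1.342]
force: [-0.1, -1.2, -1.6]
width: 0.0078
grasp_force: 30.0
```

Run:
```python
from h import *
for n in('top','side'):
    im,K,T=cam(n); np.savez(n+'2',im=im,K=K,T=T)
a=np.load('top2.npz')['im'][145:265,265:385]; b=np.load('side2.npz')['im'][150:300,180:350]
f=lambda a,s:cv2.resize(a,None,fx=s,fy=s,interpolation=cv2.INTER_CUBIC)
A=f(a,3.3);B=f(b,2.35); print(A.shape,B.shape)
h=max(A.shape[0],B.shape[0]);pad=lambda x:np.pad(x,((0,h-x.shape[0]),(0,0),(0,0)))
cv2.imwrite('pics/c3.png',np.clip(np.hstack([pad(A),pad(B)])[:,:,::-1]*1.25,0,255).astype(np.uint8))
o=get_obs();print(o['eef_pos'],o['tool_rot'],o['force'],o['clock'])
```

```text
(396, 396, 3) (352, 400, 3)
[ 0.42584987 -0.28288792  0.08908381] [ 3.14016989e+00  6.69985691e-04 -1.34179262e+00] [ 0.06525746 -0.08114    -1.59011914] 7.6
```

View pics/c3.png

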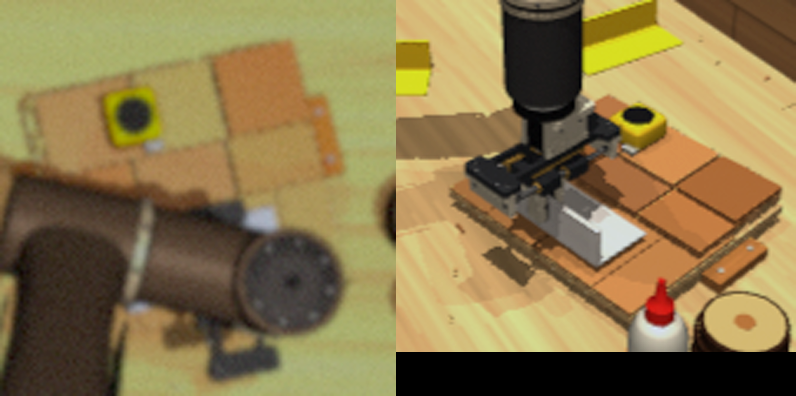

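The top view is mostly hidden by the arm. In the side view the flashing hovers over the bare deck, with its right far corner at (645,236) short of the lip. I'll lower it until it touches.

Call:
drive_tool(moves=[0,0,-4,0,0,0,0,0,0,-3,0,0,0,0,0,0,-2,0,0,0,0,0,0,0,0,0,0,0,0,0,0,0,0,0,0])

```text
clock: 8.1
eef_pos: [0.4265, -0.283, 0.0805]
tool_rot: [-3.141, -0.0, -1.342]
force: [-0.3, -0.3, -1.5]
width: 0.008
grasp_force: 30.0
```

Call:
drive_tool(moves=[0,0,-1,0,0,0,0,0,0,-1,0,0,0,0,0,0,-1,0,0,0,0,0,0,0,0,0,0,0,0,0,0,0,0,0,0])

```text
clock: 8.6
eef_pos: [0.4264, -0.283, 0.0773]
tool_rot: [3.142, 0.0, -1.342]
force: [-0.5, -0.3, -2.3]
width: 0.0078
grasp_force: 30.0
```

Call:
drive_tool(moves=[0,0,-0.5,0,0,0,0,0,0,-0.5,0,0,0,0,0,0,0,0,0,0,0,0,0,0,0,0,0,0,0,0,0,0,0,0,0])

```text
clock: 9.1
eef_pos: [0.4264, -0.283, 0.0772]
tool_rot: [-3.141, -0.0, -1.342]
force: [-2.6, 2.5, 9.9]
width: 0.0077
grasp_force: 30.0
```

Call:
drive_tool(moves=[3,0.7,0.5,0,0,0,0,5,1.1,0,0,0,0,0,5,1.1,0,0,0,0,0,5,1.2,0,0,0,0,0,0,0,0,0,0,0,0])

```text
clock: 9.6
eef_pos: [0.4452, -0.2791, 0.0772]
tool_rot: [-3.141, -0.001, -1.341]
force: [-2.0, -0.2, 4.9]
width: 0.0075
grasp_force: 30.0
```

Call:
drive_tool(moves=[3,0.7,0,0,0,0,0,3,0.7,0,0,0,0,0,3,0.7,0,0,0,0,0,3,0.7,0,0,0,0,0,0,0,0,0,0,0,0])

```text
clock: 10.1
eef_pos: [0.4568, -0.2764, 0.0773]
tool_rot: [3.141, -0.0, -1.341]
force: [-3.0, 0.3, 5.4]
width: 0.0078
grasp_force: 30.0
```

Run:
```python
from h import *
im,K,T=cam('side'); np.savez('side3',im=im,K=K,T=T)
b=im[195:275,215:345]
B=cv2.resize(b,None,fx=6,fy=6,interpolation=cv2.INTER_CUBIC)
cv2.imwrite('pics/c4.png',np.clip(B[:,:,::-1]*1.25,0,255).astype(np.uint8))
o=get_obs();print(o['eef_pos'],o['tool_rot'],o['force'],o['clock'])
```

```text
[ 0.45679124 -0.27633064  0.07725593] [ 3.14150175e+00 -4.88651760e-04 -1.34138358e+00] [-2.39537425 -0.32319643  5.9170602 ] 10.15
```

View pics/c4.png

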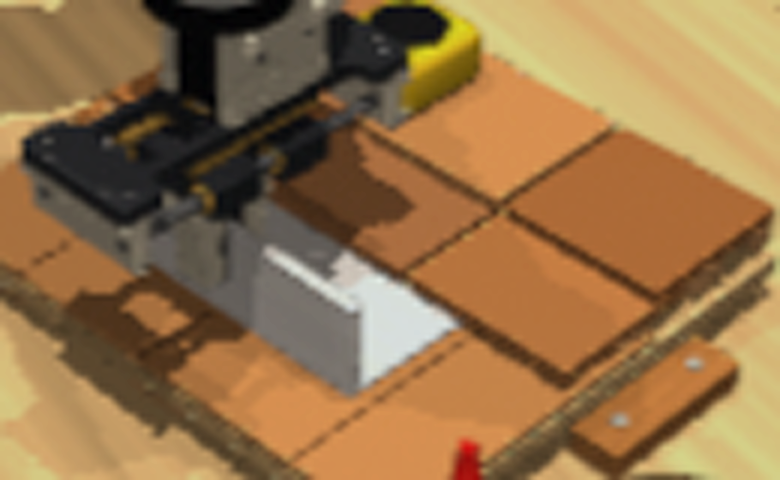

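The flange's right corner, near (455,325), has reached the lip and the shingles lie flat. I'll keep sliding.

Call:
drive_tool(moves=[3,0.7,0,0,0,0,0,3,0.7,0,0,0,0,0,3,0.7,0,0,0,0,0,3,0.7,0,0,0,0,0,0,0,0,0,0,0,0])

```text
clock: 10.65
eef_pos: [0.4688, -0.2735, 0.0773]
tool_rot: [3.141, -0.0, -1.341]
force: [-2.1, -0.6, 6.7]
width: 0.0077
grasp_force: 30.0
```

Call:
drive_tool(moves=[3,0.7,0,0,0,0,0,3,0.7,0,0,0,0,0,3,0.7,0,0,0,0,0,3,0.7,0,0,0,0,0,0,0,0,0,0,0,0])

```text
clock: 11.15
eef_pos: [0.4808, -0.2708, 0.0773]
tool_rot: [3.141, -0.0, -1.341]
force: [-3.0, 0.5, 6.2]
width: 0.0079
grasp_force: 30.0
```

Call:
drive_tool(moves=[1.5,0.35,0,0,0,0,0,1.5,0.35,0,0,0,0,0,1,0.25,0,0,0,0,0,1,0.25,0,0,0,0,0,0,0,0,0,0,0,0])

```text
clock: 11.65
eef_pos: [0.4854, -0.2696, 0.0773]
tool_rot: [3.141, -0.0, -1.342]
force: [-4.1, -1.5, 6.9]
width: 0.0077
grasp_force: 30.0
```

Call:
drive_tool(moves=[1,0.25,0,0,0,0,0,1,0.25,0,0,0,0,0,0.5,0.1,0,0,0,0,0,0,0,0,0,0,0,0,0,0,0,0,0,0,0])

```text
clock: 12.15
eef_pos: [0.4869, -0.2692, 0.0773]
tool_rot: [3.139, -0.0, -1.342]
force: [-7.5, -1.7, 8.6]
width: 0.0077
grasp_force: 30.0
```

Call:
drive_tool(moves=[0.5,0.1,0,0,0,0,0,0.5,0.1,0,0,0,0,0,0,0,0,0,0,0,0,0,0,0,0,0,0,0,0,0,0,0,0,0,0])

```text
clock: 12.65
eef_pos: [0.4873, -0.2693, 0.0773]
tool_rot: [3.138, -0.0, -1.342]
force: [-9.8, -5.1, 9.9]
width: 0.0075
grasp_force: 30.0
```

Run:
```python
from h import *
im,K,T=cam('side')
o=get_obs();print(o['eef_pos'],o['tool_rot'],o['force'],o['wrist_torque'],o['clock'])
B=cv2.resize(im[185:285,215:345],None,fx=6,fy=6,interpolation=cv2.INTER_CUBIC)
cv2.imwrite('pics/c5.png',np.clip(B[:,:,::-1]*1.25,0,255).astype(np.uint8))
```

```text
[ 0.48732278 -0.26932165  0.07726937] [ 3.13843529e+00 -7.21917894e-05 -1.34155626e+00] [-9.55210447 -4.50356242  9.38380559] [-1.41754937  2.8967768   0.27087193] 12.7
```

View pics/c5.png

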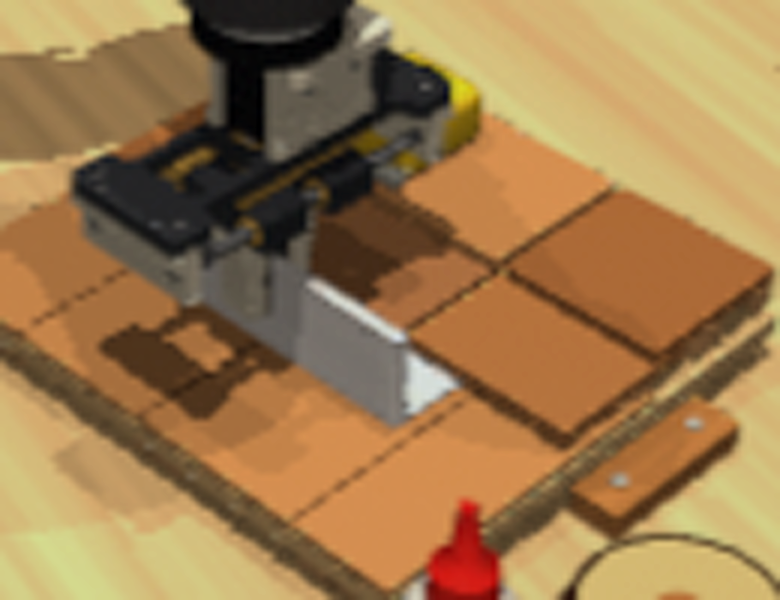

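The slide has stopped: a 1 mm command gave 0.4 mm of travel, with about 11 N against it. The position agrees with the batten (edge at roof x of about 24 mm), the yaw moment is small, and about 36 mm of flange still shows. The shingles are flat. I'll add a little down push, let it settle and hand in.

Call:
drive_tool(moves=[0,0,-0.3,0,0,0,0,0,0,0,0,0,0,0,0,0,0,0,0,0,0,0,0,0,0,0,0,0,0,0,0,0,0,0,0])

```text
clock: 13.2
eef_pos: [0.4873, -0.2693, 0.0773]
tool_rot: [3.138, -0.0, -1.341]
force: [-10.4, -3.2, 13.7]
width: 0.008
grasp_force: 30.0
```

Run:
```python
from h import *
o=get_obs();print(o['eef_pos'],o['tool_rot'],o['force'],o['grasp_force'],o['joint_vel'].round(3))
if o['force'][2]>6 and o['grasp_force']>5: print(job_done())
```

```text
[ 0.48732767 -0.26932017  0.07726148] [ 3.13849715e+00 -1.68314669e-04 -1.34147625e+00] [-10.42527609  -3.22225225  13.70520485] 30.041732490062714 [-0.    -0.001  0.001  0.002  0.001  0.001]
the job is handed in; nothing more can be done
None
```

I slid the aluminium flashing under the shingles until it stopped against the batten and handed the job in at about 13 s with it still gripped and pressed down at roughly 14 N; by my measurements it is centred and square, but no verdict came back.

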